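Load a film reel on the winder and set its drag nut

TASK

Set up the film winder: lift the film reel by its hub sleeve, put it over the winder's spindle so that it sits flat on the raised seat, and let go of it. Then set the drag: screw the knurled nut clockwise down until it bottoms out on its boss, back it off a quarter turn, and finish still gripping the nut there - do not let go at the end. Leave the loupe, mug and carton where they are.

Things in the scene. Friction and masses are not known exactly. Their poses are not given: they have to be found in the camera images.
- reel_hub (a point): Loose film reel, about 160 g: steel disc 92 mm across, 20 mm thick, black film on its rim, lying flat; a grey hub sleeve, 34 mm outside diameter, stands on it from 20 to 56 mm above the underside. A 17 mm bore goes right through. The point is on the axis, 42 mm above the underside, 14 mm below the sleeve's top: grip the sleeve here from above, fingertips just clear of the disc. z up.
- winder: The winder: a grey base 110 mm (its x) by 280 mm (its y) by 35 mm high, fixed to the desk, origin at the centre of its underside, z up, turned by some yaw. At its y = -75 mm stands the seat with the spindle, at its y = +75 mm the boss with the stud and the knurled nut.
- seat (a point): Centre of the top of the seat: a steel disc of 44 mm diameter whose top is 60 mm above the desk. A round spindle 12 mm thick, tapered at its top 8 mm, rises 40 mm above it (to 100 mm). A seated reel rests with its underside on this point, its bore around the spindle. z up.
- nut_grip (a point): Knurled aluminium nut, 40 mm diameter, 30 mm tall, on an upright stud (top 101 mm above the desk). The point is on its axis, 17 mm above its underside, 13 mm below its top; it turns and rises with the nut and is 77 mm above the desk when bottomed. The boss below is 34 mm in diameter, its top 60 mm above the desk. Grip it from above, anywhere round. z up.
- nut (a joint): Nut angle, rad: 0 = bottomed on its boss (hard stop), growing as it is unscrewed (anticlockwise from above). Right-hand thread, rises 8 mm per turn (1.27 mm per rad): a gap shows below it until it is down. Starts 1.9 to 2.7 rad from bottom; light friction (0.06 N m), stays where left. A 40 N grip turns it easily and slips round it at the stop without harm.
- loupe_mid (a point): Bystander: a loupe standing on the desk, 48 mm diameter, 42 mm high; the point is at its centre, 21 mm up.
- mug_mid (a point): Bystander: a white mug, 76 mm diameter with a handle, 90 mm high; the point is on its axis, 45 mm up.
- carton_mid (a point): Bystander: a flat cardboard film carton 100 x 100 x 28 mm; the point is at its centre, 14 mm up.
Mind the look-alikes: they are no part of the job. Leave any blue look-alike of the part that bears reel_hub alone.

How it is judged:
On the way, in this order (a step that is already met when the one before it is completed fails the run):
1. the reel sits flat on the seat, over the spindle, released (horizontal distance between reel_hub and seat below 0.006 m and z of reel_hub in the frame of seat between 0.039 and 0.045 m and angle between reel_hub's own z axis and vertical below 0.06 rad and contact force between the fingers and reel below 0.1 N), for 0.2 s.
2. the nut is screwed down until it bottoms out (within 5 degrees) (value of joint nut below 0.09 rad), for 0.1 s.
At the end, for the whole second after the job is handed in: The nut is 90 degrees (within 20) back from its stop, at rest and still gripped (over 5 N, grasp point within 30 mm of its grip point); the reel, untouched by the fingers, sits flat on the seat: within 6 mm of centre, 3 mm in height, tilt under 3.4 degrees (all of step 1 and value of joint nut between 1.22 and 1.92 rad and velocity of joint nut between -0.1 and 0.1 rad/s and contact force between the fingers and nut above 5 N and distance between the grasp point and nut_grip below 0.03 m); the arm keeps its last pose, push and grip.
It fails at once if the loupe, mug or carton is moved more than 30 mm (distance of any of loupe_mid, mug_mid, carton_mid from where it was at the start of the episode above 0.03 m).
It also fails if it takes over 58 s, if anything falls off the work surface, if the arm or the gripper's body presses on something with over 40 N, if the wrist force passes 120 N, or if a joint passes its speed limit or range.

ROBOT

A 7-joint arm with a two-finger parallel gripper is mounted at the origin on the work surface. World frame = base frame: x ahead of the robot, y to its left, z up, the work surface at z = 0. Lengths are in m, angles in rad, forces in N, time in s.
With the tool pointing down it reaches from about 0.425 to 0.825 m from the base axis. Payload 3.6 kg.
Tool frame: the origin (TCP) lies midway between the tips of the shut fingers; the grasp point (between the pads) lies bot.grasp_offset behind it (bot.grasp_offset is the distance from the TCP to the grasp point, in m); z points along the fingers, y is the line along which they close (so a half turn about z gives the same grasp; the last joint's range is limited). The gripper opens to 85 mm and grips with 20 to 120 N. Pads are 22 mm wide; open, the fingers measure 114 mm over their backs; the gripper's body (76 mm by 85 mm) begins 54 mm behind the grasp point. The pads swing forward as they close: fully open they stand 13 mm farther back than shut.
Start: joints at [1.236, 0.615, -0.013, 1.423, 0.008, 1.103, -0.04], TCP at [0.197, -0.619, 0.231] pointing down, gripper open.
Joint ranges: [-3.12, 3.12], [-0.3, 2.06], [-1.34, 1.32], [0.26, 2.42], [-1.36, 4.5], [0.01, 1.98], [-2.84, 2.84]. Speed limits (rad/s): [2.79, 2.79, 3.14, 3.14, 3.14, 3.14, 3.14].

INTERFACE

Orientations are given as a 3x3 rotation matrix whose columns are the frame's x, y, z axes.
In Python, from rig import bot gives the robot as it stands.
- The arm moves only by the tool move_arm, never from a script. Its argument "rows" is text: rows parted by semicolons, each of 7 numbers parted by spaces: the shift along the tool's x, y, z each as a share of 100 mm, from -1 to 1, then the turn, a rotation vector about the tool's x, y, z each as a share of 180 degrees, from -1 to 1, then the gripper's target within -1 to 1 (shut at 1, half-way at 0, fully open at -1). A call has 1 to 10 rows; each row shifts and turns the commanded pose from where the row before left it, along the tool's axes as they then stand; what a row does not reach is not made up. A row lasts 1/10 s, in which the tool goes at most 50 mm and 8.59 degrees, less where a joint would pass 70% of its speed; a pose out of reach is approached as far as the arm can. A call with a number of a shift or a turn outside -1 to 1 is refused whole. A call with a gripper value outside its range is refused whole. The fingers move at their own pace and stop on an object; the grip force is fixed at half the most. Time passes only in rows, so rows that do not move let the fingers close. It gives the time, the measured TCP pose, the force, the opening and the grip force at its end, in the units of the state.
- bot.read_state(): the state, without advancing time (a new reading comes with each control period).
- bot.snapshot(name): name is "scene" or "top" or "wrist"; returns a dict with "img" (384x512x3 uint8, red, green, blue), "fovy" (degrees; the focal length in pixels is half the picture's height over the tangent of half this angle, whatever the lens; pixels are square), "cx", "cy" (the principal point, pixels), "k1" (the pictures are not rectified: a ray, as slopes to the right and down, at radius r is drawn at 1 + k1 r^2 times it, then the intrinsics apply), "rvec" (rotation vector, rad) and "tvec" (3), from world to camera coordinates, as OpenCV has them; the wrist camera has in their place "tool_from_camera" (4x4, takes a point from camera to tool coordinates, whose origin is the TCP and whose axes are the flange's). Camera axes: x right, y down, z forward; pixel columns grow to the right and rows downward; lengths in m; the calibration is good to about 2 mm. A picture is of the moment at which its call begins: read the wrist's pose just before it. There is no depth.
- bot.job_done(): hands the job in; it is judged then, once.
Trained networks look in the newest picture that a camera, given by its name, has taken for a name from the list of things; names that differ only in an ending like _2 or _b are one class to them, and where a whole thing is asked for, a point or a joint stands for the part that bears it (a point fixed in the world has none). Each returns a list of dicts, best first, with "conf" (0 to 1); they miss things now and then, are a little off and sometimes report something else, mostly with a low value. They report only what shows in the picture. A call takes as long as a camera call. They do not tell look-alikes from the thing itself.
- bot.boxes_of(camera, thing): "centre" ([x, y, z] in m, in world coordinates, good to about 4 mm: the middle of the surface that is visible of it).
- bot.masks_of(camera, thing): "region" (384x512 bool, what is visible of it).
- bot.landmark_of(camera, thing): "centre" ([x, y, z] in m, in world coordinates, good to about 4 mm: a listed point, or the origin of a listed thing).
The state is a dict: "clock": time; "joint_positions": joint angles; "qd": joint speeds; "joint_torque": joint torques, N m; "eef_pos": TCP position; "ee_rot": TCP orientation; "wrist_force": force on the tool from outside, world axes, zero at the start; "wrist_torque": the same for the moment, N m; "grip_width": opening from 0.0 (shut) to 1.0 (fully open); "grip_force": force on a finger pad.
Only numpy, scipy, OpenCV 4.12 (cv2) and the standard library are available. Lean on these libraries where they do the work, as an engineer would, in place of code of your own. Each camera call takes 0.05 s, during which the arm holds its last target. There are 200 camera calls.

## Working session

There is one attempt and no reset: what is moved stays moved. The work goes in short steps, Python scripts to look and compute and a tool call to move; the robot and the scene stay as the last step left them, time stands still between calls to the robot, and variables do not carry over. Pictures are saved under pics/ and viewed, at most 13 in all, crops included, and the job is handed in when it is done.

Besides the shell and the picture viewer there is one more tool, called after "Call:" by a JSON object that holds its "name" and its "arguments", one argument or row to a line. move_arm: Moves the arm, as the interface text tells. Its arguments: {"type":"object","properties":{"rows":{"type":"string"}},"required":["rows"]}

```bash
mkdir -p pics; ls
python3 - <<'E'
from rig import bot
import cv2,numpy as np
s=bot.read_state();print({k:np.round(v,3) for k,v in s.items()},bot.grasp_offset)
ims=[]
for c in("scene","top"):
    r=bot.snapshot(c);ims.append(r["img"]);print(c,r["fovy"],r["k1"],r["tvec"])
    for t in("reel_hub","seat","nut_grip","winder","loupe_mid","mug_mid","carton_mid"):
        print(t,[(np.round(d["centre"],3).tolist(),round(d["conf"],2)) for d in bot.landmark_of(c,t)][:4])
    cv2.imwrite(f"pics/{c}0.png",r["img"][:,:,::-1])
E
```

```text
pics
{'clock': np.float64(0.0), 'joint_positions': array([ 1.237,  0.616, -0.013,  1.425,  0.008,  1.103, -0.04 ]), 'qd': array([ 0.   ,  0.001,  0.   ,  0.   ,  0.   , -0.003,  0.   ]), 'joint_torque': array([-1.0000e-03, -4.6922e+01,  2.5900e-01, -1.7103e+01,  1.0000e-02,
        1.0000e-02,  0.0000e+00]), 'eef_pos': array([ 0.197, -0.619,  0.23 ]), 'ee_rot': array([[ 0.953,  0.303, -0.001],
       [ 0.303, -0.953,  0.003],
       [-0.   , -0.003, -1.   ]]), 'wrist_force': array([0.549, 0.002, 0.564]), 'wrist_torque': array([-0.043,  0.028,  0.005]), 'grip_force': np.float64(0.0), 'grip_width': np.float64(1.004)} 0.0187
scene 57.04927758464908 -0.05929702342076013 [-0.00435239 -0.32795217  1.42704383]
reel_hub [([0.595, -0.274, 0.041], 0.86), ([0.453, -0.296, 0.044], 0.86)]
seat [([0.52, 0.108, 0.055], 0.81)]
nut_grip [([0.504, 0.259, 0.082], 0.74)]
winder [([0.511, 0.182, 0.0], 0.73)]
loupe_mid [([0.472, -0.162, 0.022], 0.69)]
mug_mid [([0.756, 0.098, 0.044], 0.8)]
carton_mid [([0.795, -0.064, 0.011], 0.61)]
top 52.76554115964181 0.02618942466004184 [-0.1252918   0.60115678  1.08082349]
reel_hub [([0.554, -0.492, 0.045], 0.96), ([0.445, -0.295, 0.046], 0.94), ([0.6, -0.271, 0.042], 0.63)]
seat [([0.516, 0.109, 0.061], 0.64)]
nut_grip [([0.501, 0.257, 0.079], 0.45)]
winder [([0.508, 0.182, 0.0], 0.79)]
loupe_mid [([0.47, -0.16, 0.025], 0.61)]
mug_mid [([0.754, 0.098, 0.05], 0.74)]
carton_mid [([0.796, -0.066, 0.016], 0.85)]
```

View pics/scene0.png

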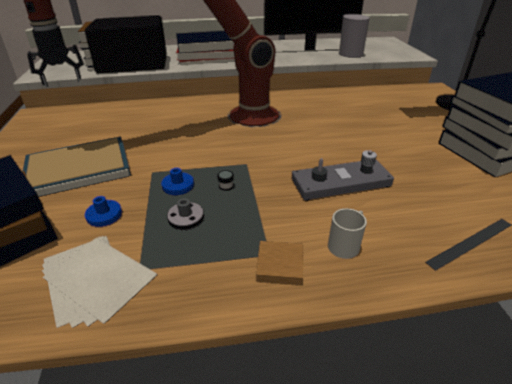

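View pics/top0.png

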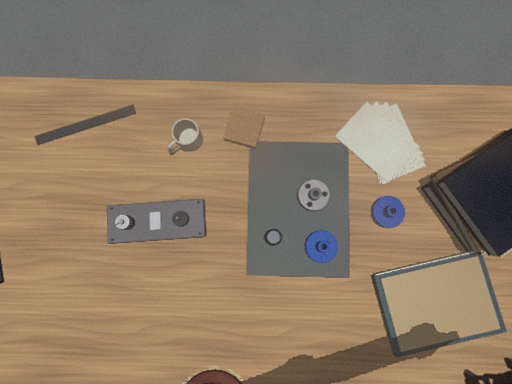

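The real reel is the grey one: scene (185,214), top (314,194), at about (0.598, -0.272). The two blue reels are decoys. The winder is on the left with the seat at about (0.518, 0.108), and the nut with its pale stud at (0.502, 0.258). I'll move above the reel next.

Call:
{"name": "move_arm", "arguments": {
  "rows": "0.46 -0.2 -0.02 0 0 0 -1;0.46 -0.2 -0.02 0 0 0 -1;0.46 -0.2 -0.02 0 0 0 -1;0.46 -0.2 -0.02 0 0 0 -1;0.46 -0.2 -0.02 0 0 0 -1;0.46 -0.2 -0.02 0 0 0 -1;0.46 -0.2 -0.02 0 0 0 -1;0.46 -0.2 -0.02 0 0 0 -1;0.46 -0.2 0 0 0 0 -1;0.2 -0.1 0 0 0 0 -1"
}}

```text
clock: 1.8
eef_pos: [0.5564, -0.3017, 0.2473]
ee_rot: [[0.95, 0.311, 0.003], [0.311, -0.95, 0.004], [0.004, -0.003, -1.0]]
wrist_force: [-1.2, -0.0, 0.5]
grip_width: 0.998
grip_force: 0.0
```

```bash
cat > h.py <<'E'
from rig import bot
import cv2,numpy as np
def go(p,z,yaw=None):
    "shift/turn to bring the grasp point over p at grasp height z, tool upright"
    s=bot.read_state();R=s["ee_rot"]
    t=np.array([p[0],p[1],z-bot.grasp_offset])
    d=R.T@(t-s["eef_pos"])
    y=np.arctan2(R[1,0],R[0,0]) if yaw is None else yaw
    T=np.array([[np.cos(y),np.sin(y),0],[np.sin(y),-np.cos(y),0],[0,0,-1]])
    r=cv2.Rodrigues(R.T@T)[0].ravel()
    print("t",round(float(s["clock"]),2),"tcp",s["eef_pos"].round(4),"yaw",round(float(np.arctan2(R[1,0],R[0,0])),3),"q7",s["joint_positions"][6].round(3),"F",np.round(s["wrist_force"],1),"M",np.round(s["wrist_torque"],2),"w",round(float(s["grip_width"]),3),"gf",round(float(s["grip_force"]),1))
    print("shift shares",(d*10).round(3),"turn shares",(r/np.pi).round(4))
def wrist(name=None):
    s=bot.read_state();r=bot.snapshot("wrist")
    if name: cv2.imwrite(f"pics/{name}.png",r["img"][:,:,::-1])
    C=r["tool_from_camera"];R=s["ee_rot"]
    return r,R@C[:3,:3],R@C[:3,3]+s["eef_pos"]
def pix(r,Rc,o,u,v,z):
    "world point at height z seen at pixel u,v of the wrist picture"
    f=192/np.tan(np.radians(r["fovy"]/2));a=np.array([(u-r["cx"])/f,(v-r["cy"])/f]);b=a.copy()
    for _ in range(20): b=a/(1+r["k1"]*(b@b))
    d=Rc@np.array([b[0],b[1],1]);return o+d*(z-o[2])/d[2]
E
python3 - <<'E'
from h import *
go((0.598,-0.272),0.26)
r,Rc,o=wrist("w1")
print(o,[(np.round(d["centre"],4),d["conf"]) for d in bot.landmark_of("wrist","reel_hub")])
E
```

```text
t 1.8 tcp [ 0.5564 -0.3017  0.2473] yaw 0.316 q7 -0.812 F [-1.2 -0.   0.5] M [ 0.04  0.01 -0.  ] w 0.998 gf 0.0
shift shares [ 0.488 -0.153  0.063] turn shares [-0.0008 -0.0014  0.    ]
[ 0.63428832 -0.27755008  0.39068737] [(array([ 0.5937, -0.2706,  0.0448]), 0.93), (array([ 0.5529, -0.4948,  0.0421]), 0.68), (array([ 0.4479, -0.2947,  0.0426]), 0.67)]
```

View pics/w1.png

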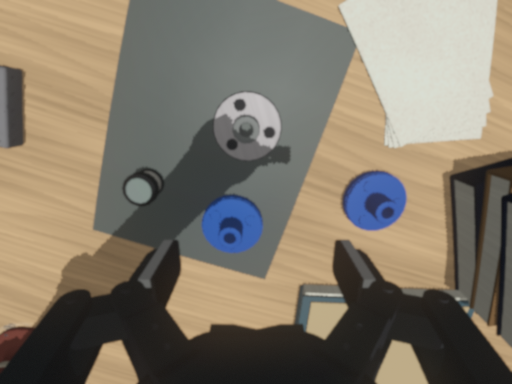

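The wrist picture shows the grey reel at (247,126), with its bore at about (246,127). The loupe is at (143,187) and the blue decoys are clear of it. I'll measure it from closer up.

Run:
```python
from h import *
go((0.595,-0.271),0.26)
r,Rc,o=wrist();print(r["fovy"],r["k1"])
m=bot.masks_of("wrist","reel_hub")
for d in m:
    v,u=np.nonzero(d["region"]);c=(u.mean(),v.mean());print(c,len(u),d["conf"],pix(r,Rc,o,*c,0.02))
print(pix(r,Rc,o,246,127,0.056),pix(r,Rc,o,248,126,0.02))
g=cv2.cvtColor(r["img"],cv2.COLOR_RGB2GRAY)
print(cv2.HoughCircles(g,cv2.HOUGH_GRADIENT,1,20,param1=100,param2=15,minRadius=28,maxRadius=40))
```

```text
t 1.9 tcp [ 0.5556 -0.3023  0.247 ] yaw 0.317 q7 -0.81 F [-0.4 -0.4 -0.4] M [0.01 0.02 0.01] w 1.001 gf 0.0
shift shares [ 0.472 -0.174  0.059] turn shares [-0.0009 -0.0011  0.    ]
71.2158030238437 -0.05402431369633324
(np.float64(373.69439785306946), np.float64(199.37135189533714)) 2981 0.94 [ 0.55691099 -0.48570566  0.02      ]
(np.float64(231.69989357928344), np.float64(222.53636041149343)) 2819 0.72 [ 0.45509691 -0.29615547  0.02      ]
(np.float64(246.82603968469692), np.float64(124.69393857026365)) 3679 0.67 [ 0.60063362 -0.27418087  0.02      ]
[ 0.60088413 -0.27442659  0.056     ] [ 0.59947439 -0.27621635  0.02      ]
[[[246.5 124.5  33.5]
  [370.5 200.5  29.2]
  [230.5 227.5  34.2]
  [ 80.5 319.5  30.4]
  [432.5 322.5  32.7]]]
```

Call:
{"name": "move_arm", "arguments": {
  "rows": "0.3 -0.07 0.25 0 0 0 -1;0.21 -0.06 0.35 0 0 0 -1;0 0 0.35 0 0 0 -1;0 0 0 0 0 0 -1;0 0 0 0 0 0 -1"
}}

```text
clock: 2.5
eef_pos: [0.5948, -0.283, 0.1526]
ee_rot: [[0.954, 0.299, -0.002], [0.299, -0.954, -0.002], [-0.002, 0.001, -1.0]]
wrist_force: [0.2, -0.5, 0.7]
grip_width: 1.007
grip_force: 0.0
```

Run:
```python
from h import *
r,Rc,o=wrist("w2")
for d in bot.landmark_of("wrist","reel_hub"): print(np.round(d["centre"],4),d["conf"])
for d in bot.masks_of("wrist","reel_hub"):
    v,u=np.nonzero(d["region"]);c=(u.mean(),v.mean());print(c,len(u),d["conf"],pix(r,Rc,o,*c,0.02))
go((0.6,-0.274),0.045)
```

```text
[ 0.5942 -0.2715  0.0414] 0.88
[ 0.5499 -0.4953  0.0469] 0.86
[ 0.4462 -0.2982  0.0441] 0.68
(np.float64(408.3431980906921), np.float64(254.97780429594272)) 4190 0.76 [ 0.56063143 -0.4873688   0.02      ]
t 2.65 tcp [ 0.5969 -0.2825  0.1551] yaw 0.305 q7 -0.884 F [ 0.1 -0.3  0.2] M [ 0.   -0.01 -0.05] w 1.0 gf 0.0
shift shares [ 0.051 -0.076  1.288] turn shares [ 0.0013 -0.001  -0.    ]
```

View pics/w2.png

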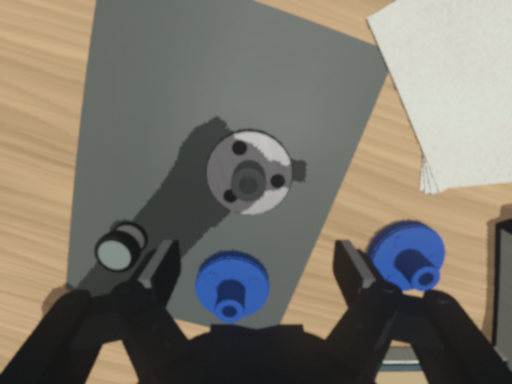

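The reel's disc is centred at about (249,171) and the sleeve bore at (247,185). The blue decoy is at (231,285).

Run:
```python
from h import *
r,Rc,o=wrist()
print("cam",o,"axis",Rc[:,2])
g=cv2.cvtColor(r["img"],cv2.COLOR_RGB2GRAY)
print(cv2.HoughCircles(g[120:230,190:310],cv2.HOUGH_GRADIENT,1,20,param1=100,param2=15,minRadius=36,maxRadius=50))
print(pix(r,Rc,o,249,171,.02),pix(r,Rc,o,247,185,.056))
P=np.array([(lambda s:s["eef_pos"])(bot.read_state()) for _ in range(3)]);print(P)
```

```text
cam [ 0.67492672 -0.25818239  0.29835593] axis [-0.29607301 -0.09714978 -0.95021192]
[[[59.5 53.5 42.2]]]
[ 0.60495103 -0.27313935  0.02      ] [ 0.60037414 -0.27339556  0.056     ]
[[ 0.59693986 -0.28197145  0.1549375 ]
 [ 0.59693986 -0.28197145  0.1549375 ]
 [ 0.59693986 -0.28197145  0.1549375 ]]
```

Call:
{"name": "move_arm", "arguments": {
  "rows": "0.07 -0.065 0.4 0 0 0 -1;0 0 0.4 0 0 0 -1;0 0 0.3 0 0 0 -1;0 0 0.19 0 0 0 -1;0 0 0 0 0 0 -1;0 0 0 0 0 0 -1"
}}

```text
clock: 3.3
eef_pos: [0.6019, -0.2726, 0.0247]
ee_rot: [[0.953, 0.303, 0.002], [0.303, -0.953, -0.001], [0.002, 0.002, -1.0]]
wrist_force: [0.6, -0.7, 0.7]
grip_width: 0.998
grip_force: 0.0
```

Run:
```python
from h import *
r,Rc,o=wrist("w3")
go((0.602,-0.2735),0.044)
print(pix(r,Rc,o,256,300,.056))
```

```text
t 3.35 tcp [ 0.6025 -0.2728  0.0255] yaw 0.307 q7 -0.906 F [ 0.3 -0.5 -0. ] M [ 0.01 -0.04  0.02] w 0.998 gf 0.0
shift shares [-0.007  0.006  0.002] turn shares [ 0.0008 -0.001  -0.    ]
[ 0.5876804  -0.27778238  0.056     ]
```

View pics/w3.png

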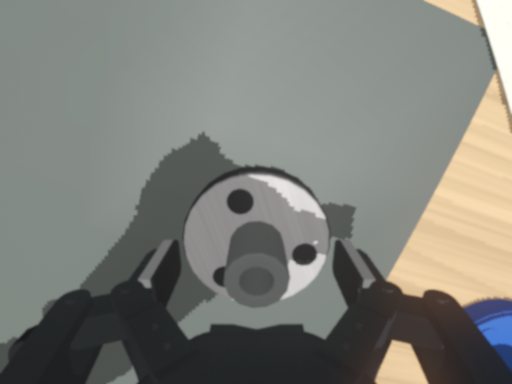

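The sleeve top is centred at (256,280), midway between the fingers, so I'll close the gripper.

Call:
{"name": "move_arm", "arguments": {
  "rows": "0 0 0 0 0 0 1;0 0 0 0 0 0 1;0 0 0 0 0 0 1;0 0 0 0 0 0 1;0 0 0 0 0 0 1;0 0 0 0 0 0 1;0 0 0 0 0 0 1;0 0 -0.2 0 0 0 1;0 0 -0.4 0 0 0 1;0 0 0 0 0 0 1"
}}

```text
clock: 4.35
eef_pos: [0.6045, -0.2732, 0.088]
ee_rot: [[0.953, 0.303, 0.01], [0.303, -0.953, -0.004], [0.008, 0.007, -1.0]]
wrist_force: [1.4, -1.0, -1.9]
grip_width: 0.385
grip_force: 60.0
```

Run:
```python
from h import *
r,Rc,o=wrist("w4")
go((0.52,0.108),0.24)
# seat refine from winder models
for c in("scene","top"):
  for k in range(2):
    bot.snapshot(c)
    for t in("seat","nut_grip","winder"):
      print(c,t,[np.round(d["centre"],4).tolist() for d in bot.landmark_of(c,t)][:2])
```

```text
t 4.4 tcp [ 0.6027 -0.2725  0.0856] yaw 0.308 q7 -0.903 F [ 0.2 -0.1 -3.1] M [ 0.01 -0.01 -0.01] w 0.383 gf 60.0
shift shares [ 0.37  -3.872 -1.369] turn shares [ 0.0011 -0.0014 -0.    ]
scene seat [[0.5186, 0.1083, 0.0582], [0.7586, 0.0984, 0.0412]]
scene nut_grip [[0.5055, 0.2577, 0.0841]]
scene winder [[0.5104, 0.1825, -0.0016]]
scene seat [[0.5188, 0.1101, 0.0567]]
scene nut_grip [[0.505, 0.2606, 0.0813]]
scene winder [[0.5119, 0.1792, 0.0005]]
top seat [[0.5171, 0.1082, 0.06], [0.469, -0.1612, 0.0237]]
top nut_grip []
top winder [[0.5069, 0.1795, -0.0011]]
top seat [[0.5164, 0.1092, 0.0619]]
top nut_grip [[0.5007, 0.258, 0.0797]]
top winder [[0.5083, 0.1823, -0.0031]]
```

View pics/w4.png

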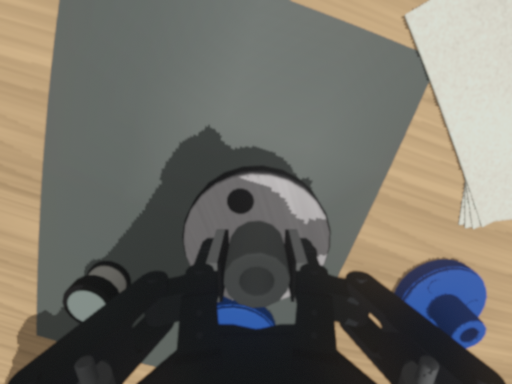

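The reel is held: grip 60 N, sleeve top at (257,281), load about 3 N. I'll carry it to a standoff short of the spindle so the wrist camera can see the spindle.

Call:
{"name": "move_arm", "arguments": {
  "rows": "0 0 -0.3 0 0 0 1;0 -0.2 -0.3 0 0 0 1;-0.03 -0.45 -0.15 0 0 0 1;-0.03 -0.45 -0.15 0 0 0 1;-0.03 -0.45 -0.15 0 0 0 1;-0.03 -0.45 -0.1 0 0 0 1;-0.03 -0.45 -0.1 0 0 0 1;-0.03 -0.45 -0.1 0 0 0 1;-0.03 -0.45 0 0 0 0 1;-0.05 -0.4 0 0 0 0 1"
}}

```text
clock: 6.2
eef_pos: [0.462, 0.0801, 0.2192]
ee_rot: [[0.953, 0.304, 0.002], [0.304, -0.953, 0.001], [0.003, -0.0, -1.0]]
wrist_force: [0.4, 0.6, -2.0]
grip_width: 0.388
grip_force: 60.2
```

Call:
{"name": "move_arm", "arguments": {
  "rows": "0 -0.04 0 0 0 0 1;0 0 0 0 0 0 1;0 0 0 0 0 0 1"
}}

```text
clock: 6.5
eef_pos: [0.462, 0.0801, 0.2185]
ee_rot: [[0.954, 0.301, 0.001], [0.301, -0.954, -0.001], [0.001, 0.001, -1.0]]
wrist_force: [0.8, 0.7, -2.0]
grip_width: 0.389
grip_force: 60.3
```

Run:
```python
from h import *
go((0.518,0.109),0.2)
r,Rc,o=wrist("w5")
for t in("seat","nut_grip","winder"):
  print(t,[(np.round(d["centre"],4).tolist(),d["conf"]) for d in bot.landmark_of("wrist",t)][:2])
s=bot.read_state()
q=pix(r,Rc,o,257,281,s["eef_pos"][2]+.0307)
print("bore in tool",s["ee_rot"].T@(q-s["eef_pos"]))
```

```text
t 6.5 tcp [0.462  0.0801 0.2185] yaw 0.306 q7 -1.521 F [ 0.8  0.7 -2. ] M [ 0.01 -0.1   0.05] w 0.389 gf 60.3
shift shares [ 0.621 -0.108  0.372] turn shares [ 0.0004 -0.0002 -0.    ]
seat [([0.5192, 0.1105, 0.0627], 0.81)]
nut_grip [([0.5043, 0.258, 0.0791], 0.74)]
winder [([0.5097, 0.1827, 0.0022], 0.86)]
bore in tool [-0.00386608  0.00115888 -0.03069942]
```

View pics/w5.png

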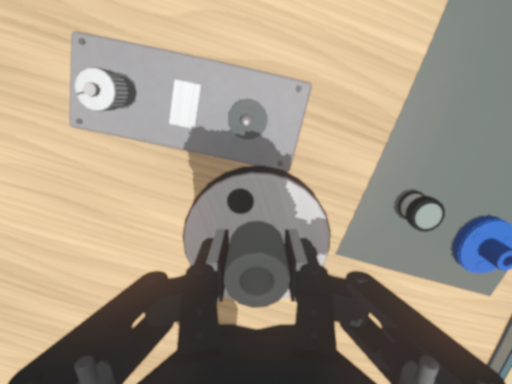

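The seat is centred at about (248,119) with the spindle tip at (246,120), and the nut is at (98,89). The reel hangs level in the grip.

Run:
```python
from h import *
r,Rc,o=wrist();s=bot.read_state();R=s["ee_rot"];p=s["eef_pos"]
print(p)
print("spindle tip",pix(r,Rc,o,246,120,.1),"seat",pix(r,Rc,o,248,119,.06))
c=np.array([pix(r,Rc,o,u,v,.035) for u,v in((74,32),(310,84),(291,167),(70,125))]);print(c.round(4));
m=c.mean(0);print("winder",m)
g=cv2.cvtColor(r["img"],cv2.COLOR_RGB2GRAY);g=cv2.GaussianBlur(g,(3,3),0)
H=cv2.HoughCircles(g[80:160,205:290],cv2.HOUGH_GRADIENT,1,20,param1=60,param2=10,minRadius=15,maxRadius=26);print(H)
H=cv2.HoughCircles(g[150:330,160:350],cv2.HOUGH_GRADIENT,1,20,param1=60,param2=12,minRadius=62,maxRadius=80);print(H)
for v in (236,240,244): print("disc",R.T@(pix(r,Rc,o,257,v,p[2]-.0053)-p))
```

```text
[0.46176984 0.08026767 0.21816786]
spindle tip [0.520699   0.10784652 0.1       ] seat [0.51933357 0.10667238 0.06      ]
[[0.5525 0.3213 0.035 ]
 [0.5766 0.0507 0.035 ]
 [0.4779 0.0386 0.035 ]
 [0.4475 0.3134 0.035 ]]
winder [0.51360942 0.18101197 0.035     ]
[[[41.5 38.5 19.9]]]
[[[ 96.5  90.5  74.9]
  [134.5 125.5  71.7]]]
disc [0.00227695 0.00156993 0.00530016]
disc [-0.00052337  0.00157097  0.00530053]
disc [-0.00335624  0.00157202  0.0053009 ]
```

Call:
{"name": "move_arm", "arguments": {
  "rows": "0.3 -0.05 0.2 0 0 0 1;0.35 -0.055 0.2 0 0 0 1;0 0 0.2 0 0 0 1;0 0 0.2 0 0 0 1;0 0 0 0 0 0 1;0 0 0 0 0 0 1"
}}

```text
clock: 7.35
eef_pos: [0.5204, 0.1107, 0.1383]
ee_rot: [[0.953, 0.302, -0.0], [0.302, -0.953, -0.0], [-0.0, 0.0, -1.0]]
wrist_force: [0.5, -0.2, -1.5]
grip_width: 0.388
grip_force: 60.3
```

Run:
```python
from h import *
go((0.5205,0.1097),0.135+.0187)
for c in("scene","top"):
  r=bot.snapshot(c)
  cv2.imwrite(f"pics/{c}1.png",r["img"][:,:,::-1])
  print(c,[np.round(d["centre"],4).tolist() for d in bot.landmark_of(c,"reel_hub")])
```

```text
t 7.35 tcp [0.5204 0.1107 0.1383] yaw 0.307 q7 -1.566 F [ 0.5 -0.2 -1.5] M [-0.   -0.07  0.  ] w 0.388 gf 60.3
shift shares [-0.002  0.01   0.033] turn shares [0.     0.0001 0.    ]
scene [[0.5531, -0.4969, 0.043], [0.4521, -0.2972, 0.046], [0.5167, 0.1106, 0.1547]]
top [[0.5539, -0.4934, 0.0454], [0.4447, -0.2939, 0.0461], [0.5194, 0.1095, 0.1569], [0.5085, 0.1848, -0.0045]]
```

Call:
{"name": "move_arm", "arguments": {
  "rows": "0 0.01 0.05 0 0 0 1;0 0 0.05 0 0 0 1;0 0 0.05 0 0 0 1;0 0 0.05 0 0 0 1;0 0 0 0 0 0 1;0 0 0 0 0 0 1"
}}

```text
clock: 8.15
eef_pos: [0.5204, 0.1103, 0.118]
ee_rot: [[0.953, 0.303, -0.0], [0.303, -0.953, -0.0], [-0.0, -0.0, -1.0]]
wrist_force: [-0.3, 0.2, -1.8]
grip_width: 0.389
grip_force: 60.3
```

Call:
{"name": "move_arm", "arguments": {
  "rows": "0 0 0.05 0 0 0 1;0 0 0.05 0 0 0 1;0 0 0.05 0 0 0 1;0 0 0 0 0 0 1;0 0 0 0 0 0 1"
}}

```text
clock: 8.65
eef_pos: [0.5204, 0.1102, 0.103]
ee_rot: [[0.953, 0.303, -0.0], [0.303, -0.953, -0.0], [-0.0, -0.0, -1.0]]
wrist_force: [0.4, 0.7, -1.3]
grip_width: 0.385
grip_force: 60.3
```

Call:
{"name": "move_arm", "arguments": {
  "rows": "0 0 0.05 0 0 0 1;0 0 0.05 0 0 0 1;0 0 0.04 0 0 0 1;0 0 0 0 0 0 1;0 0 0 0 0 0 1"
}}

```text
clock: 9.15
eef_pos: [0.5204, 0.1102, 0.0891]
ee_rot: [[0.953, 0.303, -0.0], [0.303, -0.953, 0.0], [-0.0, -0.0, -1.0]]
wrist_force: [-0.8, 0.1, -3.3]
grip_width: 0.386
grip_force: 60.3
```

Call:
{"name": "move_arm", "arguments": {
  "rows": "0 0 0.015 0 0 0 1;0 0 0.01 0 0 0 1;0 0 0.01 0 0 0 1;0 0 0 0 0 0 1;0 0 0 0 0 0 1"
}}

```text
clock: 9.65
eef_pos: [0.5205, 0.1102, 0.0858]
ee_rot: [[0.953, 0.303, 0.0], [0.303, -0.953, 0.0], [0.0, -0.0, -1.0]]
wrist_force: [-0.6, 0.5, -2.1]
grip_width: 0.384
grip_force: 60.3
```

Call:
{"name": "move_arm", "arguments": {
  "rows": "0 0 0.01 0 0 0 1;0 0 0.01 0 0 0 1;0 0 0 0 0 0 1;0 0 0 0 0 0 1"
}}

```text
clock: 10.05
eef_pos: [0.5205, 0.1103, 0.0843]
ee_rot: [[0.953, 0.303, 0.0], [0.303, -0.953, 0.0], [0.0, -0.0, -1.0]]
wrist_force: [-1.1, -0.5, 3.4]
grip_width: 0.387
grip_force: 60.8
```

The reel has touched the seat, so I'll release it and rise.

Call:
{"name": "move_arm", "arguments": {
  "rows": "0 0 0 0 0 0 -1;0 0 0 0 0 0 -1;0 0 0 0 0 0 -1;0 0 0 0 0 0 -1;0 0 0 0 0 0 -1;0 0 0 0 0 0 -1;0 0 0 0 0 0 -1;0 0 -0.2 0 0 0 -1;0 0 -0.4 0 0 0 -1;0 0 -0.4 0 0 0 -1"
}}

```text
clock: 11.05
eef_pos: [0.5198, 0.1101, 0.1843]
ee_rot: [[0.953, 0.303, -0.002], [0.303, -0.953, -0.0], [-0.002, -0.0, -1.0]]
wrist_force: [1.0, 0.7, -0.6]
grip_width: 1.002
grip_force: 0.0
```

Run:
```python
from h import *
go((0.503,0.258),0.25)
for c in("wrist","scene","top"):
  r=bot.snapshot(c); cv2.imwrite(f"pics/{c}2.png",r["img"][:,:,::-1])
  print(c,[(np.round(d["centre"],4).tolist()) for d in bot.landmark_of(c,"reel_hub")])
  print(c,"nut",[(np.round(d["centre"],4).tolist()) for d in bot.landmark_of(c,"nut_grip")])
a=cv2.imread("pics/wrist2.png");b=cv2.resize(cv2.imread("pics/scene2.png")[140:204,280:400],None,fx=2.4,fy=6,interpolation=cv2.INTER_CUBIC)[:384]
b=cv2.resize(cv2.imread("pics/scene2.png")[130:220,280:400],(288,216));b=cv2.copyMakeBorder(b,0,168,0,0,0)
cv2.imwrite("pics/c2.png",np.hstack([a,b]))
```

```text
t 11.05 tcp [0.5198 0.1101 0.1843] yaw 0.308 q7 -1.557 F [ 1.   0.7 -0.6] M [ 0.03 -0.04  0.05] w 1.002 gf 0.0
shift shares [ 0.287 -1.461 -0.47 ] turn shares [-0.0001  0.0007 -0.    ]
wrist [[0.5125, 0.1109, 0.101]]
wrist nut [[0.5017, 0.2558, 0.0795]]
scene [[0.4523, -0.2957, 0.0456], [0.5168, 0.1094, 0.1004], [0.5526, -0.4954, 0.0395]]
scene nut [[0.5076, 0.257, 0.0826]]
top [[0.4426, -0.2905, 0.0458], [0.5196, 0.1128, 0.1016], [0.5561, -0.495, 0.0427]]
top nut []
```

View pics/c2.png

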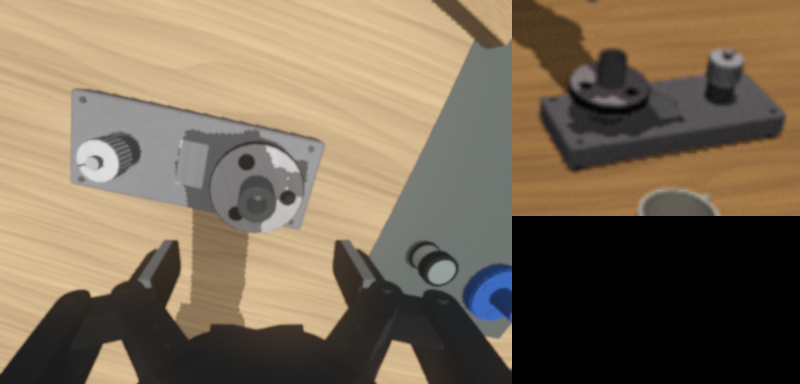

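The reel sits flat on the seat with the spindle showing inside the bore at (257,203), and its hub height reads about 0.101 m. The nut is at (98,160) and from all views lies at about (0.504, 0.258). I'll move over it and turn the wrist half a turn anticlockwise to leave room for screwing down.

Call:
{"name": "move_arm", "arguments": {
  "rows": "0.05 -0.35 0 0 0 0 -1;0.08 -0.4 0 0 0 0 -1;0.08 -0.4 0 0 0 0 -1;0.07 -0.3 0 0 0 0 -1;0 0 0 0 0 -0.047 -1;0 0 0 0 0 -0.047 -1;0 0 0 0 0 -0.047 -1;0 0 0 0 0 -0.047 -1;0 0 0 0 0 -0.047 -1;0 0 0 0 0 -0.047 -1"
}}

```text
clock: 12.5
eef_pos: [0.5028, 0.2566, 0.1827]
ee_rot: [[0.362, 0.932, -0.002], [0.932, -0.362, -0.001], [-0.001, -0.001, -1.0]]
wrist_force: [-1.0, 1.2, 0.4]
grip_width: 0.996
grip_force: 0.0
```

Call:
{"name": "move_arm", "arguments": {
  "rows": "0 0 0 0 0 -0.047 -1;0 0 0 0 0 -0.047 -1;0 0 0 0 0 -0.047 -1;0 0 0 0 0 -0.047 -1;0 0 0 0 0 -0.047 -1;0 0 0 0 0 -0.047 -1;0 0 0 0 0 -0.047 -1;0 0 0 0 0 -0.047 -1;0 0 0 0 0 -0.047 -1;0 0 0 0 0 -0.047 -1"
}}

```text
clock: 13.5
eef_pos: [0.5029, 0.2564, 0.1827]
ee_rot: [[-0.894, 0.449, -0.002], [0.449, 0.894, -0.001], [0.001, -0.001, -1.0]]
wrist_force: [0.1, 0.2, 0.6]
grip_width: 1.0
grip_force: 0.0
```

Call:
{"name": "move_arm", "arguments": {
  "rows": "0 0 0 0 0 -0.047 -1;0 0 0 0 0 -0.047 -1;0 0 0 0 0 -0.047 -1;0 0 0 0 0 -0.047 -1;0 0 0 0 0 -0.047 -1;0 0 0 0 0 0 -1;0 0 0 0 0 0 -1"
}}

```text
clock: 14.2
eef_pos: [0.503, 0.2565, 0.183]
ee_rot: [[-0.965, -0.261, -0.002], [-0.261, 0.965, -0.0], [0.002, 0.0, -1.0]]
wrist_force: [0.4, 0.3, -0.2]
grip_width: 0.999
grip_force: 0.0
```

Run:
```python
from h import *
go((0.504,0.258),0.083)
r,Rc,o=wrist("w6");print(o)
for t in("nut_grip","seat","reel_hub"):
  print(t,[(np.round(d["centre"],4).tolist(),d["conf"]) for d in bot.landmark_of("wrist",t)][:2])
```

```text
t 14.2 tcp [0.503  0.2565 0.183 ] yaw -2.878 q7 0.733 F [ 0.4  0.3 -0.2] M [-0.01  0.    0.01] w 0.999 gf 0.0
shift shares [-0.015  0.011  1.187] turn shares [ 0.0001 -0.0005 -0.    ]
[0.4265555  0.23503189 0.3261336 ]
nut_grip [([0.5009, 0.2534, 0.076], 0.66)]
seat [([0.7977, -0.0627, 0.0124], 0.66)]
reel_hub [([0.5116, 0.1131, 0.1012], 0.76)]
```

Call:
{"name": "move_arm", "arguments": {
  "rows": "0 0 0 0 0 -0.047 -1;0 0 0 0 0 -0.047 -1;0 0 0.2 0 0 -0.047 -1;0 0 0.2 0 0 -0.047 -1;0 0 0.1 0 0 0 -1;0 0 0 0 0 0 -1"
}}

```text
clock: 15.0
eef_pos: [0.5026, 0.2561, 0.1324]
ee_rot: [[-0.657, -0.754, -0.003], [-0.754, 0.657, -0.002], [0.003, 0.001, -1.0]]
wrist_force: [0.2, -0.1, 0.3]
grip_width: 0.997
grip_force: 0.0
```

Run:
```python
from h import *
go((0.504,0.258),0.083)
r,Rc,o=wrist("w6")
print([(np.round(d["centre"],4).tolist(),d["conf"]) for d in bot.landmark_of("wrist","nut_grip")][:2])
s=bot.read_state();print(s["joint_positions"].round(2))
```

```text
t 15.0 tcp [0.5026 0.2561 0.1324] yaw -2.287 q7 1.172 F [ 0.2 -0.1  0.3] M [ 0.01 -0.03 -0.01] w 0.997 gf 0.0
shift shares [-0.025  0.001  0.681] turn shares [ 0.0003 -0.0009 -0.    ]
[([0.4999, 0.2552, 0.0764], 0.64)]
[ 0.08  0.81 -1.03  1.77  0.8   1.04  1.17]
```

View pics/w6.png

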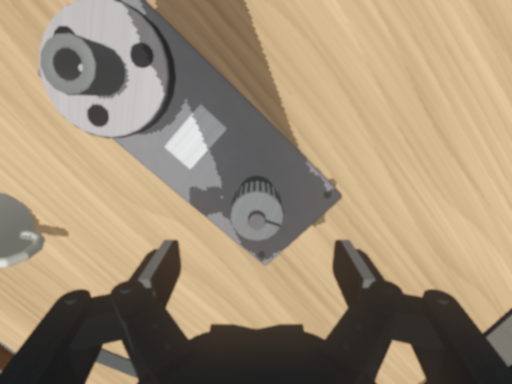

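The nut is at (257,214), centred between the fingers. I'll descend and grip it.

Call:
{"name": "move_arm", "arguments": {
  "rows": "0 0 0.2 0 0 0 -1;0 0 0.2 0 0 0 -1;0 0 0.2 0 0 0 -1;0 0 0.07 0 0 0 -1;0 0 0 0 0 0 -1;0 0 0 0 0 0 1;0 0 0 0 0 0 1;0 0 0 0 0 0 1;0 0 0 0 0 0 1;0 0 0 0 0 0 1"
}}

```text
clock: 16.1
eef_pos: [0.5036, 0.2573, 0.068]
ee_rot: [[-0.654, -0.756, 0.001], [-0.756, 0.654, 0.001], [-0.001, -0.001, -1.0]]
wrist_force: [-0.8, -0.9, 6.6]
grip_width: 0.448
grip_force: 59.8
```

Call:
{"name": "move_arm", "arguments": {
  "rows": "0 0 0 0 0 0 1;0 0 0 0 0 0 1"
}}

```text
clock: 16.3
eef_pos: [0.5036, 0.2573, 0.068]
ee_rot: [[-0.654, -0.756, 0.001], [-0.756, 0.654, 0.001], [-0.001, -0.001, -1.0]]
wrist_force: [-0.3, -1.2, 5.5]
grip_width: 0.45
grip_force: 59.8
```

```bash
python3 -c "
from h import *
go((0.504,0.258),0.083)"
```

```text
t 16.3 tcp [0.5036 0.2573 0.068 ] yaw -2.284 q7 1.095 F [-0.3 -1.2  5.5] M [-0.25  0.11 -0.03] w 0.45 gf 59.8
shift shares [-0.008  0.001  0.037] turn shares [-0.0002  0.0005 -0.    ]
```

Call:
{"name": "move_arm", "arguments": {
  "rows": "0 0 0.002 0 0 0.045 1;0 0 0.002 0 0 0.045 1;0 0 0.002 0 0 0.045 1;0 0 0.002 0 0 0.045 1;0 0 0.002 0 0 0.045 1;0 0 0.002 0 0 0.045 1;0 0 0.002 0 0 0.045 1;0 0 0.002 0 0 0.045 1;0 0 0.002 0 0 0.045 1;0 0 0.002 0 0 0.045 1"
}}

```text
clock: 17.3
eef_pos: [0.5035, 0.2576, 0.0661]
ee_rot: [[-0.847, 0.532, 0.002], [0.532, 0.847, 0.001], [-0.001, 0.002, -1.0]]
wrist_force: [-1.4, -1.5, 6.0]
grip_width: 0.454
grip_force: 59.8
```

```bash
python3 -c "
from h import *
go((0.504,0.258),0.083)"
```

```text
t 17.3 tcp [0.5035 0.2576 0.0661] yaw 2.58 q7 -0.08 F [-1.4 -1.5  6. ] M [-0.18  0.3   0.04] w 0.454 gf 59.8
shift shares [-0.002  0.006  0.018] turn shares [0.0006 0.0003 0.    ]
```

Call:
{"name": "move_arm", "arguments": {
  "rows": "0 0 0.002 0 0 0.045 1;0 0 0.002 0 0 0.045 1;0 0 0.002 0 0 0.045 1;0 0 0.002 0 0 0.045 1;0 0 0 0 0 0 1"
}}

```text
clock: 17.8
eef_pos: [0.5036, 0.2576, 0.0654]
ee_rot: [[-0.434, 0.901, 0.002], [0.901, 0.434, 0.0], [-0.001, 0.002, -1.0]]
wrist_force: [-1.5, -1.2, 6.7]
grip_width: 0.444
grip_force: 59.9
```

```bash
python3 -c "
from h import *
go((0.504,0.258),0.083)"
```

```text
t 17.8 tcp [0.5036 0.2576 0.0654] yaw 2.02 q7 -0.513 F [-1.5 -1.2  6.7] M [-0.15  0.19  0.14] w 0.444 gf 59.9
shift shares [0.002 0.005 0.011] turn shares [0.0007 0.0002 0.    ]
```

Call:
{"name": "move_arm", "arguments": {
  "rows": "0 0 0.002 0 0 0.045 1;0 0 0.002 0 0 0.045 1;0 0 0.001 0 0 0.03 1;0 0 0 0 0 0 1"
}}

```text
clock: 18.2
eef_pos: [0.5034, 0.2626, 0.0653]
ee_rot: [[-0.081, 0.997, 0.005], [0.997, 0.081, 0.008], [0.008, 0.005, -1.0]]
wrist_force: [-0.4, 6.3, 4.5]
grip_width: 0.447
grip_force: 60.2
```

```bash
python3 -c "
from h import *
go((0.504,0.258),0.083)"
```

```text
t 18.2 tcp [0.5034 0.2626 0.0653] yaw 1.652 q7 -0.792 F [-0.4  6.3  4.5] M [1.24 0.2  0.92] w 0.447 gf 60.2
shift shares [-0.046  0.002  0.009] turn shares [ 0.0017 -0.0024 -0.    ]
```

The torque rose to 0.92 N m, the descent stopped, and the pads started to slide, so the nut is at its stop. I'll regrip centred so the back-off starts from a clean reference.

Call:
{"name": "move_arm", "arguments": {
  "rows": "0 0 0 0 0 0 0;0 0 0 0 0 0 -0.3;0 0 0 0 0 0 -0.3;0 0 0 0 0 0 -0.3;0 0 0 0 0 0 -0.3"
}}

```text
clock: 18.7
eef_pos: [0.5033, 0.2562, 0.0632]
ee_rot: [[-0.071, 0.997, -0.0], [0.997, 0.071, -0.001], [-0.001, -0.001, -1.0]]
wrist_force: [0.5, 0.2, -0.4]
grip_width: 0.645
grip_force: 0.0
```

```bash
python3 -c "
from h import *
go((0.504,0.258),0.083)
wrist('w7')
print([(np.round(d['centre'],4).tolist(),d['conf']) for d in bot.landmark_of('wrist','nut_grip')][:2])
a=cv2.imread('pics/w7.png')
bot.snapshot('scene');r=bot.snapshot('scene')
b=cv2.resize(r['img'][130:220,280:400,::-1],(288,216));b=cv2.copyMakeBorder(b,0,168,0,0,0)
cv2.imwrite('pics/c7.png',np.hstack([a,b]))"
```

```text
t 18.7 tcp [0.5033 0.2562 0.0632] yaw 1.642 q7 -0.794 F [ 0.5  0.2 -0.4] M [-0.05 -0.    0.09] w 0.645 gf 0.0
shift shares [ 0.018  0.009 -0.011] turn shares [-0.0002  0.0002 -0.    ]
[([0.5004, 0.258, 0.0773], 0.75)]
```

View pics/c7.png

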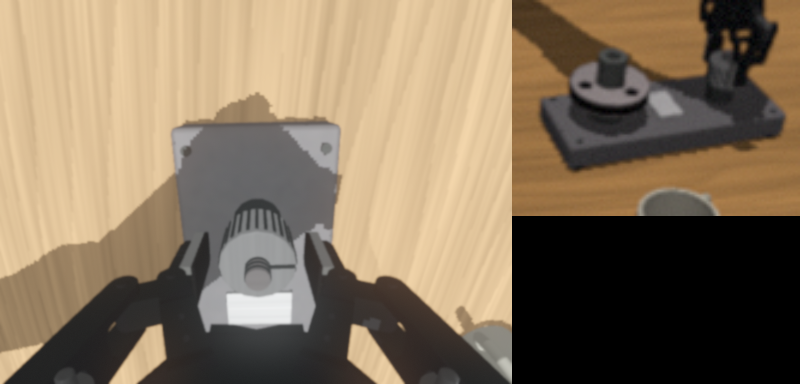

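The nut's top is at (258,262), centred between the pads, with no visible gap below it. I'll regrip and nudge it clockwise to confirm the stop.

Call:
{"name": "move_arm", "arguments": {
  "rows": "0.01 0 -0.01 0 0 0 1;0 0 0 0 0 0 1;0 0 0 0 0 0 1;0 0 0 0 0 0 1;0 0 0 0 0 0 1;0 0 0 0 0 0 1"
}}

```text
clock: 19.5
eef_pos: [0.5036, 0.2579, 0.0649]
ee_rot: [[-0.072, 0.997, 0.001], [0.997, 0.072, 0.0], [0.0, 0.001, -1.0]]
wrist_force: [1.0, -2.0, 5.3]
grip_width: 0.449
grip_force: 60.1
```

```bash
python3 -c "
from h import *
go((0.504,0.258),0.083)"
```

```text
t 19.5 tcp [0.5036 0.2579 0.0649] yaw 1.643 q7 -0.795 F [ 1.  -2.   5.3] M [-0.31 -0.07 -0.05] w 0.449 gf 60.1
shift shares [0.001 0.004 0.006] turn shares [ 0.0003 -0.     -0.    ]
```

Call:
{"name": "move_arm", "arguments": {
  "rows": "0 0 0 0 0 0.012 1;0 0 0 0 0 0.012 1;0 0 0 0 0 0 1"
}}

```text
clock: 19.8
eef_pos: [0.5037, 0.2579, 0.0649]
ee_rot: [[-0.005, 1.0, 0.002], [1.0, 0.005, -0.001], [-0.001, 0.002, -1.0]]
wrist_force: [0.9, -2.2, 5.1]
grip_width: 0.444
grip_force: 60.1
```

```bash
python3 -c "
from h import *
go((0.504,0.258),0.083)"
```

```text
t 19.8 tcp [0.5037 0.2579 0.0649] yaw 1.576 q7 -0.846 F [ 0.9 -2.2  5.1] M [-0.46 -0.22  1.43] w 0.444 gf 60.1
shift shares [0.001 0.003 0.006] turn shares [0.0008 0.0004 0.    ]
```

The torque jumped to 1.43 N m within 4°, so the nut is bottomed. Now I'll back off a quarter turn.

Call:
{"name": "move_arm", "arguments": {
  "rows": "0 0 -0.002 0 0 -0.043 1;0 0 -0.002 0 0 -0.043 1;0 0 -0.002 0 0 -0.043 1;0 0 -0.002 0 0 -0.043 1;0 0 -0.002 0 0 -0.043 1;0 0 -0.002 0 0 -0.043 1;0 0 -0.002 0 0 -0.043 1;0 0 -0.002 0 0 -0.043 1;0 0 -0.002 0 0 -0.043 1;0 0 -0.002 0 0 -0.043 1"
}}

```text
clock: 20.8
eef_pos: [0.5033, 0.2575, 0.0666]
ee_rot: [[-0.976, 0.217, -0.0], [0.217, 0.976, -0.0], [0.0, -0.0, -1.0]]
wrist_force: [0.6, -1.3, 3.2]
grip_width: 0.446
grip_force: 60.0
```

Call:
{"name": "move_arm", "arguments": {
  "rows": "0 0 -0.001 0 0 -0.043 1;0 0 0 0 0 -0.043 1;0 0 0 0 0 0 1;0 0 0 0 0 0 1;0 0 0 0 0 0 1"
}}

```text
clock: 21.3
eef_pos: [0.5033, 0.2574, 0.0669]
ee_rot: [[-0.999, -0.046, 0.0], [-0.046, 0.999, -0.001], [-0.0, -0.001, -1.0]]
wrist_force: [0.6, -1.6, 5.2]
grip_width: 0.449
grip_force: 60.4
```

```bash
python3 -c "
from h import *
go((0.504,0.258),0.083)
wrist('w8')
for c in('scene','top'):
  bot.snapshot(c);print([np.round(d['centre'],4).tolist() for d in bot.landmark_of(c,'reel_hub')])
cv2.imwrite('pics/c8.png',np.hstack([cv2.imread('pics/w7.png')[200:330,150:370],cv2.imread('pics/w8.png')[200:330,150:370]]))
"
```

```text
t 21.3 tcp [0.5033 0.2574 0.0669] yaw -3.095 q7 0.405 F [ 0.6 -1.6  5.2] M [-0.47 -0.11  0.04] w 0.449 gf 60.4
shift shares [-0.007  0.005  0.026] turn shares [-0.0002  0.     -0.    ]
[[0.5535, -0.4954, 0.043], [0.5166, 0.1099, 0.1], [0.4523, -0.2984, 0.0462]]
[[0.5525, -0.4939, 0.0445], [0.4446, -0.2938, 0.0454], [0.5172, 0.113, 0.1011]]
```

View pics/c8.png

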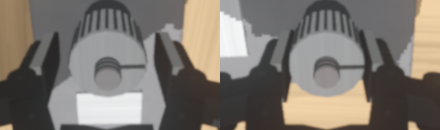

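In the gripper's view the nut's mark is at the same angle as when bottomed, so the nut turned with the gripper: about 1.55 rad, with a 2.0 mm rise. The reel still reads seated. Handing in.

```bash
python3 -c "
from rig import bot
print(bot.job_done())"
```

```text
the job is handed in; nothing more can be done
None
```

I seated the reel on the spindle and released it, screwed the nut down to its stop, backed it off about 89°, and handed the job in at about 21 s with the nut still gripped; the hand-in gave no verdict.

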